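Close and prime the buffer tank

TASK

The blue filler cap of the white buffer tank is sitting crossed on top of its thread. Turn it back (counter-clockwise seen from above) until it drops into the thread start, then screw it clockwise until it is fully home. Only then press the orange primer plunger all the way down to its stop and let it spring back up, leaving the other things on the bench where they are.

Things in the scene. Friction and masses are not known exactly. Their poses are not given: they have to be found in the camera images.
- tank: white plastic tank fixed to the bench, 110 (x) x 240 (y) x 80 mm high; its flat deck is 80 mm above the bench. Origin: centre of its underside, z up. In its frame the cap's vertical axis stands at x 0, y +65 mm, the plunger's at x 0, y -65 mm; the -x side carries the level glass and the spout.
- cap_top (a point): centre of the top face of the blue round ribbed filler cap, diameter 52 mm, 32 mm high, with a white line from its centre to the rim and down its side. Fully home, the top is 44 mm and the lower rim 12 mm above the deck; at the start both are about 9 to 10 mm higher. Grip it across its diameter, in any direction, in the lower or middle part of its height. It cannot come off.
- cap (a joint): rotation of the cap (rad), growing clockwise seen from above (tightening). 0: thread start, white line at the red tick; 2.4: stopped, fully home, white line at the green tick; -0.5: back stop. It starts between 0.5 and 1.15, on top of the thread, where clockwise turning jams at about 1.45. Turning needs under 0.3 N m; it stays where it is left.
- cap_lift (a joint): height of the cap above its home height (m): 0.009 to 0.0105 at the start, about 0.004 once dropped into the thread, 0 home. With the cap turned back below about 0 rad it can drop 7.5 mm; spring and weight draw it down with only 2 to 3 N, so it drops when let go or pressed, not while gripped firmly. Then it sinks 1.5 mm per rad of clockwise turn, with 1.5 mm of play.
- start_mark (a point): red tick painted on the deck, 40 mm from the cap's axis: the cap's white line points at it at the thread start. Origin: its centre, on the deck.
- home_mark (a point): green tick painted on the deck, 40 mm from the cap's axis: the cap's white line points at it when the cap is fully home. Origin: its centre, on the deck.
- plunger_top (a point): centre of the top of the orange round plunger head, diameter 40 mm, on a 14 mm steel stem; top 60 mm above the deck when up, 35 mm when down. Press straight down with shut fingers.
- plunger (a joint): travel of the plunger (m): 0 up, 0.025 pressed to its stop. Spring: about 3 N at first, 9 N at the stop; it comes back up by itself.
- media_bottle: bystander: loose glass bottle with a blue cap, 68 mm diameter, 150 mm high, beside the cap's end of the tank. Origin: centre of its underside.
- beaker: bystander: loose open glass beaker, 72 mm diameter, 100 mm high, beside the plunger's end of the tank. Origin: centre of its underside.
- tube_rack: bystander: loose white rack of blue-capped tubes, 70 x 190 x 83 mm high, behind the tank. Origin: centre of its underside.
- dish_stack: bystander: loose clear stack of dishes, 88 mm diameter, 30 mm high, in front of the tank. Origin: centre of its underside.
- forceps: bystander: loose pair of steel forceps, about 140 mm long, lying in front of the tank. Origin: middle of its underside.

How it is judged:
By the outcome, as a careful person would: the job done as asked, in the order asked, and still so for the second after the job is handed in, with the robot touching nothing.
It also fails if it takes over 61 s, if anything falls off the work surface, if the arm or the gripper's body presses on something with over 40 N, if the wrist force passes 120 N, or if a joint passes its speed limit or range.

ROBOT

A 6-joint arm with a two-finger parallel gripper is mounted at the origin on the work surface. World frame = base frame: x ahead of the robot, y to its left, z up, the work surface at z = 0. Lengths are in m, angles in rad, forces in N, time in s.
With the tool pointing down it reaches from about 0.375 to 0.9 m from the base axis. Payload 3.1 kg.
Tool frame: the origin (TCP) lies midway between the tips of the shut fingers; the grasp point (between the pads) lies 19 mm behind it; x points along the fingers, z is the direction in which the jaws open and shut, and the axes are right-handed (so a half turn about x gives the same grasp; the last joint's range is limited). The gripper opens to 85 mm and grips with 20 to 120 N. Pads are 22 mm wide; open, the fingers measure 114 mm over their backs; the gripper's body (76 mm by 85 mm) begins 54 mm behind the grasp point. The pads swing forward as they close: fully open they stand 13 mm farther back than shut.
Start: joints at [-1.44, 0.527, 1.433, -0, 1.181, -0.178], TCP at [0.191, -0.595, 0.231] pointing down, gripper open.
Joint ranges: [-3.08, 3.08], [-0.75, 2.2], [0.22, 2.44], [-1.43, 4.57], [0, 2.65], [-2.85, 2.85]. Speed limits (rad/s): [2.79, 2.79, 3.14, 3.14, 3.14, 3.14].

INTERFACE

Orientations are given as a unit quaternion [x, y, z, w].
In Python, from station import status, snapshot, camera_params, ticket gives the robot as it stands.
- The arm moves only by the tool arm_command, never from a script. Its argument "series" is a list that holds one entry, the list of rows, each a list of 4 numbers: the shift along the tool's x, y, z in mm, then the turn about the tool's x in rad. A call has 1 to 10 rows; each row shifts and turns the commanded pose from where the row before left it, along the tool's axes as they then stand; what a row does not reach is not made up. A row lasts 1/10 s, in which the tool goes at most 50 mm and 8.59 degrees, less where a joint would pass 70% of its speed; a pose out of reach is approached as far as the arm can. A call is refused whole if a number of a shift passes 50 or a number of a turn 0.15, either way. A call with a gripper value outside its range is refused whole. "jaw" is the opening in per cent of the stroke, from 0 (shut) to 100 (fully open), set as the call begins (left out, the last holds). The fingers move at their own pace and stop on an object; "force" is the grip in N (left out, the last holds). Time passes only in rows, so rows that do not move let the fingers close. It gives the time, the measured TCP pose, the force and the opening at its end, in the units of the state.
- status.sense(): the state, without advancing time (a new reading comes with each control period).
- snapshot(name): name is "side" or "top"; returns the picture (480x640x3 uint8, red, green, blue); there is no depth.
- camera_params(name): a dict with "fovy" (degrees; the focal length in pixels is half the picture's height over the tangent of half this angle, whatever the lens; pixels are square), "cx", "cy" (the principal point, pixels), "k1" (the pictures are not rectified: a ray, as slopes to the right and down, at radius r is drawn at 1 + k1 r^2 times it, then the intrinsics apply), "extrinsics" (4x4, takes a point from camera to world coordinates). Camera axes: x right, y down, z forward; pixel columns grow to the right and rows downward; lengths in m; the calibration is good to about 2 mm. A picture is of the moment at which its call begins. camera_params takes no time and is no camera call.
- ticket.sign_off(): hands the job in, once; it reports no verdict.
The state is a dict: "t": time; "q": joint angles; "qd": joint speeds; "tau": joint torques, N m; "tcp_pos": TCP position; "tool_rot": TCP orientation; "force": force on the tool from outside, world axes, zero at the start; "ft_torque": the same for the moment, N m; "finger_gap": opening from 0.0 (shut) to 1.0 (fully open).
Only numpy, scipy, OpenCV 4.12 (cv2) and the standard library are available. Lean on these libraries where they do the work, as an engineer would, in place of code of your own. Each camera call takes 0.05 s, during which the arm holds its last target. There are 200 camera calls.

## Working session

There is one attempt and no reset: what is moved stays moved. The work goes in short steps, Python scripts to look and compute and a tool call to move; the robot and the scene stay as the last step left them, time stands still between calls to the robot, and variables do not carry over. Pictures are saved under pics/ and viewed, about 8 in all and at most 12, crops included, and the job is handed in when it is done.

Besides the shell and the picture viewer there is one more tool, called after "Emit:" as name(argument=value, ...), one argument or row to a line, values as JSON. arm_command: Moves the arm, as the interface text tells. Its arguments: {"type":"object","properties":{"series":{"type":"array"},"jaw":{"type":"number"},"force":{"type":"number"}},"required":["series"]}

```bash
mkdir -p pics; python3 - <<'E'
from station import status,snapshot,camera_params
import cv2
for n in("side","top"):
    cv2.imwrite(f"pics/{n}0.png",snapshot(n)[:,:,::-1]); p=camera_params(n); print(n,p)
print(status.sense())
E
```

```text
side {'fovy': 55.23088731965898, 'cx': 312.9511606986233, 'cy': 234.80074131992822, 'k1': -0.10179358105252827, 'extrinsics': array([[-0.91578746, -0.30563175,  0.26061957,  0.32939653],
       [-0.40144333,  0.67498932, -0.61905788,  0.5333686 ],
       [ 0.01328832, -0.67154943, -0.74084059,  0.71020378],
       [ 0.        ,  0.        ,  0.        ,  1.        ]])}
top {'fovy': 43.76219289460862, 'cx': 322.59923676510977, 'cy': 248.70672655046593, 'k1': -0.20620982980653835, 'extrinsics': array([[ 1.97979567e-04, -9.76438943e-01,  2.15793770e-01,
         3.44235623e-01],
       [-9.99989660e-01, -1.17371149e-03, -4.39345438e-03,
         5.19090453e-02],
       [ 4.54321958e-03, -2.15790669e-01, -9.76429079e-01,
         1.06854876e+00],
       [ 0.00000000e+00,  0.00000000e+00,  0.00000000e+00,
         1.00000000e+00]])}
{'t': 0.1, 'q': array([-1.43951589e+00,  5.28388761e-01,  1.43379215e+00, -2.89856774e-06,
        1.18137488e+00, -1.78521887e-01]), 'qd': array([-1.80592926e-03, -2.30533435e-03, -3.86273715e-03,  6.32323304e-05,
       -2.55072765e-03,  1.87541493e-03]), 'tau': array([-4.68534417e-04, -4.43304992e+01, -1.78585857e+01, -2.20413999e-04,
        3.89863970e-03, -1.28683837e-07]), 'tcp_pos': array([ 0.19047234, -0.59459097,  0.23041618]), 'tool_rot': array([ 0.41737324,  0.57163431, -0.41637007,  0.57067483]), 'force': array([ 0.61600925, -0.0504223 ,  0.62130446]), 'ft_torque': array([ 0.02109475,  0.00458891, -0.010977  ]), 'finger_gap': 0.9999760243190403}
```

View pics/top0.png

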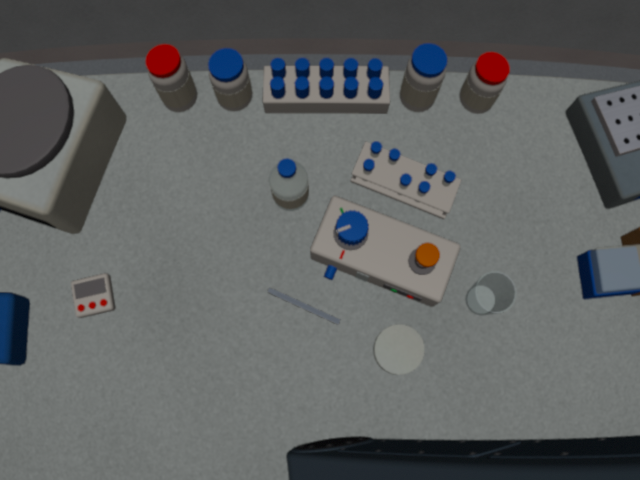

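View pics/side0.png

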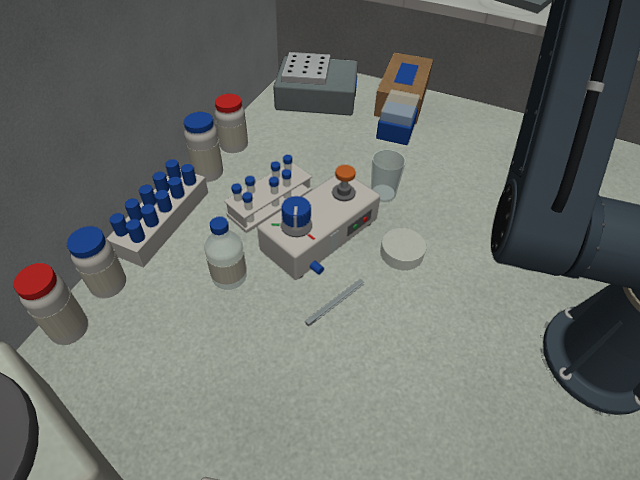

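Top view: cap at about (351,228), its white line pointing left. Red tick is near (342,254), green near (341,211), plunger head near (427,256). The side view agrees. Next I measure these.

```bash
cat > h.py <<'E'
import numpy as np, cv2
from station import camera_params
def ray(n,uv):
    p=camera_params(n); f=240/np.tan(np.radians(p['fovy'])/2)
    K=np.array([[f,0,p['cx']],[0,f,p['cy']],[0,0,1]])
    s=cv2.undistortPoints(np.float64([[uv]]),K,np.array([p['k1'],0,0,0]))[0,0]
    E=p['extrinsics']; return E[:3,3],E[:3,:3]@np.r_[s,1]
def onz(n,uv,z):
    o,d=ray(n,uv); return o+d*(z-o[2])/d[2]
def tri(a,b):
    (o1,d1),(o2,d2)=ray("side",a),ray("top",b)
    t=np.linalg.lstsq(np.c_[d1,-d2],o2-o1,rcond=None)[0]
    P,Q=o1+d1*t[0],o2+d2*t[1]; return (P+Q)/2,np.linalg.norm(P-Q)
def px(n,P):
    p=camera_params(n); f=240/np.tan(np.radians(p['fovy'])/2);E=np.linalg.inv(p['extrinsics'])
    c=E[:3,:3]@P+E[:3,3]; s=c[:2]/c[2]; s=s*(1+p['k1']*(s@s)); return s*f+[p['cx'],p['cy']]
def blobs(im,m,roi,mn=4):
    x0,y0,x1,y1=roi; k=np.zeros(m.shape,np.uint8); k[y0:y1,x0:x1]=m[y0:y1,x0:x1]
    n,_,st,c=cv2.connectedComponentsWithStats(k)
    return [(c[i].round(1),st[i].tolist()) for i in range(1,n) if st[i,4]>=mn]
def masks(im):
    h=cv2.cvtColor(im,cv2.COLOR_RGB2HSV); H,S,V=[h[...,i].astype(int) for i in range(3)]
    return dict(blue=(H>100)&(H<130)&(S>120),orange=(H>4)&(H<18)&(S>150),red=((H<4)|(H>175))&(S>120),green=(H>45)&(H<85)&(S>90))
E
python3 - <<'E'
from h import *
R=dict(top=(305,190,465,310),side=(250,155,385,280))
for n in R:
    im=cv2.imread(f"pics/{n}0.png")[:,:,::-1].copy()
    for k,m in masks(im).items(): print(n,k,blobs(im,m,R[n]))
    x0,y0,x1,y1=R[n]
    if n=="top":
        a=cv2.resize(im[195:310,305:465],None,fx=5,fy=5,interpolation=cv2.INTER_CUBIC)
        cv2.imwrite("pics/c0.png",a[:,:,::-1])
E
```

```text
top blue [(array([423.3, 190.8]), [420, 190, 8, 3, 19]), (array([352.3, 227.3]), [336, 211, 32, 34, 780]), (array([330.2, 271.6]), [325, 265, 12, 14, 113])]
top orange [(array([426.9, 254.7]), [416, 243, 23, 24, 444])]
top red [(array([341.6, 254.5]), [340, 251, 4, 8, 19]), (array([409.6, 296.3]), [406, 295, 8, 4, 19])]
top green [(array([341.2, 210. ]), [340, 208, 3, 5, 8]), (array([393.6, 289.9]), [390, 289, 8, 3, 17])]
side blue [(array([287.4, 159. ]), [283, 155, 9, 9, 70]), (array([275.1, 165.8]), [271, 162, 9, 9, 72]), (array([286.1, 173.7]), [282, 169, 9, 10, 75]), (array([251.5, 180.4]), [250, 176, 5, 10, 38]), (array([273.4, 181.3]), [269, 177, 9, 10, 75]), (array([250.4, 197. ]), [250, 193, 2, 9, 16]), (array([295.9, 211.1]), [282, 197, 29, 30, 676]), (array([316.2, 266.9]), [310, 261, 14, 13, 111])]
side orange [(array([345. , 172.7]), [336, 165, 19, 17, 256])]
side red [(array([364.8, 218.7]), [363, 216, 5, 6, 21]), (array([310.8, 236.4]), [308, 234, 7, 6, 18])]
side green [(array([275.6, 224.3]), [272, 224, 7, 2, 10]), (array([355. , 226.4]), [353, 224, 5, 6, 22])]
```

View pics/c0.png

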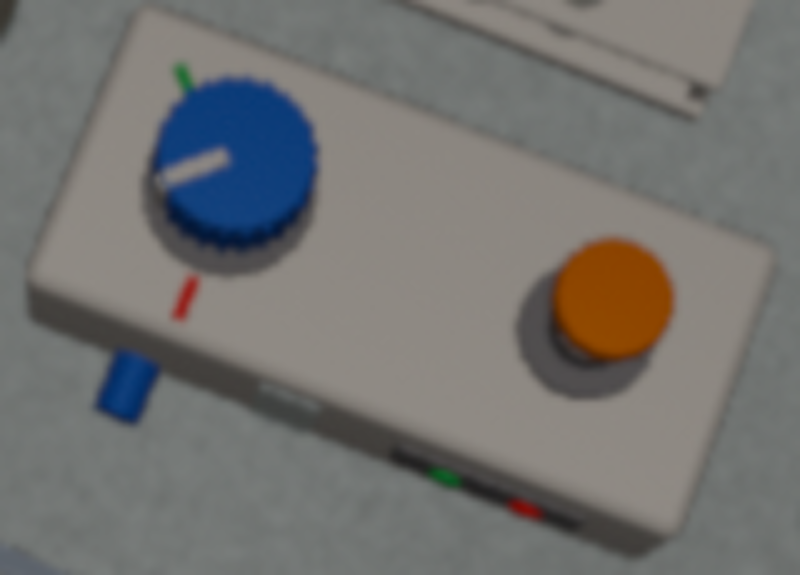

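The crop shows the cap top's centre at about (352.0,226.4), its line pointing left to about (337,231), and the plunger top at (427.5,254.5).

```bash
python3 - <<'E'
from h import *
from scipy.spatial.transform import Rotation as Ro
from station import status
cap=onz("top",(352.0,226.4),.1335); pl=onz("top",(427.5,254.5),.14)
red=onz("top",(341.6,254.5),.08); gr=onz("top",(341.3,210.5),.08); tip=onz("top",(336.6,231.3),.1335)
cor=[onz("top",(305+a/5,195+b/5),.08) for a,b in((140,8),(776,243),(683,537),(30,283))]
print("cap",cap,"pl",pl,np.linalg.norm((cap-pl)[:2]))
print("corner mean",np.mean(cor,0), [np.linalg.norm(cor[i]-cor[i-1]).round(4) for i in range(4)])
for n,a in(("red",red),("gr",gr),("tip",tip)):
    d=a-cap; print(n,a,np.hypot(*d[:2]),np.arctan2(d[1],d[0]))
d=cap-pl; print("tank y dir",np.arctan2(d[1],d[0]))
print("tri cap",tri((295.5,205),(352,226.4)),"tri pl",tri((345.2,171.5),(427.5,254.5)),"red",tri((310.8,236.4),(341.6,254.5)))
s=status.sense();print(Ro.from_quat(s['tool_rot']).as_matrix().round(3))
# obstacles
for n,z,uv in(("bottle top",.15,(287,167)),("dish",.03,(400,349)),("beaker",.1,(499,291)),("rack corner",.08,(353,180)),("rack c2",.08,(445,213)),("tube",.083,(424,187)),("tube2",.083,(406,181))): print(n,onz("top",uv,z))
E
```

```text
cap [5.87892282e-01 1.53968478e-04 1.33500000e-01] pl [ 0.54015921 -0.12006584  0.14      ] 0.12934933300552923
corner mean [ 0.56383327 -0.06120611  0.08      ] [np.float64(0.1044), np.float64(0.2338), np.float64(0.1078), np.float64(0.2361)]
red [0.55271266 0.01532512 0.08      ] 0.03831148366950219 2.7344416094714488
gr [0.63006836 0.01529892 0.08      ] 0.04481284680684733 0.3447485954024915
tip [0.57967488 0.02511697 0.1335    ] 0.02628073930662059 1.8888073034224577
tank y dir 1.192837086648261
tri cap (array([5.88027479e-01, 4.54417948e-04, 1.36096988e-01]), np.float64(0.00160665850208167)) tri pl (array([ 0.54002109, -0.12023496,  0.1392834 ]), np.float64(0.0005737403765814896)) red (array([0.55175063, 0.0154618 , 0.08411754]), np.float64(0.00018621805483967293))
[[-0.     0.952  0.305]
 [ 0.002  0.305 -0.952]
 [-1.     0.    -0.002]]
bottle top [0.68361074 0.1058505  0.15      ]
dish [ 0.39591836 -0.08693512  0.03      ]
beaker [ 0.48634753 -0.24689339  0.1       ]
rack corner [ 0.68553177 -0.00555325  0.08      ]
rack c2 [ 0.6264216  -0.16493532  0.08      ]
tube [ 0.67251152 -0.12941372  0.083     ]
tube2 [ 0.68326447 -0.09809202  0.083     ]
```

Emit:
arm_command(
  series=[
    [[0,28,-22.2,0],[0,28,-22.2,0],[0,28,-22.2,0],[0,28,-22.2,0],[0,28,-22.2,0],[0,28,-22.2,0],[0,28,-22.2,0],[0,28,-22.2,0],[0,28,-22.2,0],[0,28,-22.2,0]],
  ],
  jaw=100,
  force=40,
)

```text
t: 1.1
tcp_pos: [0.39, -0.2969, 0.2311]
tool_rot: [0.417, 0.571, -0.417, 0.571]
force: [0.6, -0.2, -0.1]
finger_gap: 1.0
```

Emit:
arm_command(
  series=[
    [[0,28,-22.2,0],[0,28,-22.2,0],[0,28,-22.2,0],[0,28,-22.2,0],[0,28,-22.2,0],[0,28,-22.2,0],[0,28,-22.2,0],[0,28,-22.2,0],[0,28,-22.2,0],[0,0,0,0]],
  ],
)

```text
t: 2.1
tcp_pos: [0.5704, -0.0279, 0.231]
tool_rot: [0.416, 0.572, -0.415, 0.572]
force: [-0.5, -0.4, 0.1]
finger_gap: 0.999
```

Emit:
arm_command(
  series=[
    [[0,0,0,-0.14],[0,0,0,-0.14],[0,0,0,-0.14],[0,0,0,-0.14],[0,0,0,-0.14],[0,0,0,-0.14],[0,0,0,-0.14],[0,0,0,-0.14],[0,0,0,-0.14],[0,0,0,-0.14]],
  ],
)

```text
t: 3.1
tcp_pos: [0.5679, -0.032, 0.2309]
tool_rot: [-0.051, 0.706, 0.051, 0.705]
force: [0.5, 0.1, -0.0]
finger_gap: 0.999
```

Emit:
arm_command(
  series=[
    [[0,0,0,-0.14],[0,0,0,0],[0,0,0,0]],
  ],
)

```text
t: 3.4
tcp_pos: [0.5682, -0.0317, 0.231]
tool_rot: [-0.097, 0.701, 0.097, 0.7]
force: [-0.2, -0.3, 0.0]
finger_gap: 1.002
```

```bash
cat >> h.py <<'E'
def rel(target):
    from station import status
    from scipy.spatial.transform import Rotation as Ro
    s=status.sense(); M=Ro.from_quat(s['tool_rot']).as_matrix()
    print("t",round(s['t'],2),"tcp",s['tcp_pos'].round(4),"jaw az",np.arctan2(M[1,2],M[0,2]).round(3),"tilt",M[2,0].round(4),"q",s['q'].round(3),"F",s['force'].round(1),"T",s['ft_torque'].round(2),"gap",round(s['finger_gap'],3))
    print("shift mm",(M.T@(np.array(target)-s['tcp_pos'])*1000).round(1))
E
python3 -c "
from h import *
rel([.588,0,.093])"
```

```text
t 3.4 tcp [ 0.5682 -0.0317  0.231 ] jaw az 0.276 tilt -1.0 q [-0.252  0.453  1.575 -0.     1.115 -0.528] F [-0.2 -0.3  0. ] T [ 0.01  0.04 -0.01] gap 1.002
shift mm [138.   25.1  27.8]
```

Emit:
arm_command(
  series=[
    [[0,25,27.8,0],[25,0,0,0],[25,0,0,0],[25,0,0,0],[25,0,0,0],[20,0,0,0],[18,0,0,0],[0,0,0,0],[0,0,0,0]],
  ],
)

```text
t: 4.3
tcp_pos: [0.5885, 0.0002, 0.0933]
tool_rot: [-0.098, 0.7, 0.098, 0.7]
force: [0.3, -0.8, 0.6]
finger_gap: 1.0
```

```bash
python3 - <<'E'
from h import *
from station import snapshot
rel([.588,0,.093])
a=snapshot("side")[150:270,220:380];b=snapshot("top")[180:300,280:440]
cv2.imwrite("pics/g1.png",cv2.resize(np.vstack([a,b]),None,fx=2.5*2/2,fy=2.5,interpolation=cv2.INTER_CUBIC)[:,:,::-1])
E
```

```text
t 4.3 tcp [5.885e-01 2.000e-04 9.330e-02] jaw az 0.278 tilt -1.0 q [-0.189  0.666  1.638 -0.     0.839 -0.467] F [ 0.3 -0.8  0.6] T [ 0.   -0.02  0.02] gap 1.0
shift mm [ 0.3 -0.1 -0.5]
```

View pics/g1.png

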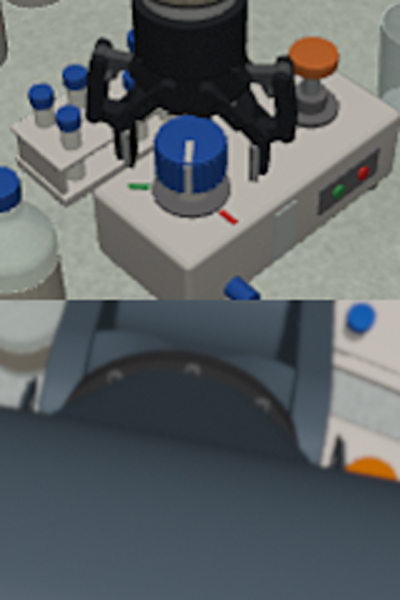

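The side view stays clear: the cap is centred between the open fingers with its white line facing the camera, and the ticks are visible. The top view is blocked by the arm. Next: close.

Emit:
arm_command(
  series=[
    [[0,0,0,0],[0,0,0,0],[0,0,0,0],[0,0,0,0],[0,0,0,0],[0,0,0,0],[0,0,0,0],[0,0,0,0]],
  ],
  jaw=0,
  force=40,
)

```text
t: 5.2
tcp_pos: [0.5902, 0.0004, 0.0945]
tool_rot: [-0.099, 0.699, 0.098, 0.702]
force: [1.5, 2.1, 5.2]
finger_gap: 0.598
```

```bash
python3 - <<'E'
from h import *
from station import snapshot
rel([.588,0,.093])
a=snapshot("side")[150:270,220:380]
cv2.imwrite("pics/g2.png",cv2.resize(a,None,fx=4,fy=4,interpolation=cv2.INTER_CUBIC)[:,:,::-1])
E
```

```text
t 5.2 tcp [5.902e-01 4.000e-04 9.450e-02] jaw az 0.279 tilt -1.0 q [-1.890e-01  6.640e-01  1.636e+00  1.000e-03  8.380e-01 -4.680e-01] F [1.5 2.1 5.2] T [ 0.28 -0.29  0.06] gap 0.598
shift mm [ 1.5  0.2 -2.2]
```

View pics/g2.png

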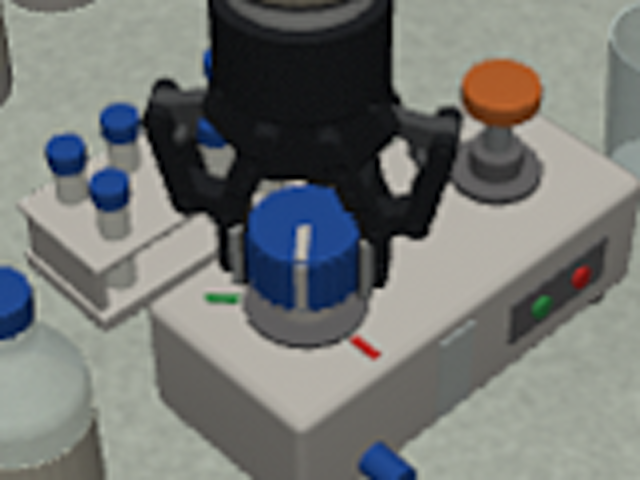

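Gripped: the pads are on the lower/middle part of the cap. The cap pulled the tool about 2 mm along +z, so I follow it, then turn back.

Emit:
arm_command(
  series=[
    [[0,0,2,0],[0,0,0,-0.14],[0,0,0,-0.14],[0,0,0,-0.14],[0,0,0,-0.14],[0,0,0,-0.14],[0,0,0,-0.14],[0,0,0,-0.14],[0,0,0,-0.14],[0,0,0,0]],
  ],
)

```text
t: 6.25
tcp_pos: [0.5888, -0.0008, 0.0923]
tool_rot: [-0.456, 0.542, 0.456, 0.539]
force: [-1.0, -5.3, -2.9]
finger_gap: 0.597
```

```bash
python3 - <<'E'
from h import *
from station import snapshot
rel([.590,0,.093])
a=snapshot("side")[150:270,220:380]
cv2.imwrite("pics/g3.png",cv2.resize(a,None,fx=4,fy=4,interpolation=cv2.INTER_CUBIC)[:,:,::-1])
E
```

```text
t 6.25 tcp [ 0.5888 -0.0008  0.0923] jaw az 1.402 tilt -1.0 q [-0.189  0.668  1.635 -0.004  0.842 -1.589] F [-1.  -5.3 -2.9] T [-0.76  0.03  0.04] gap 0.597
shift mm [-0.8 -1.1  1. ]
```

View pics/g3.png

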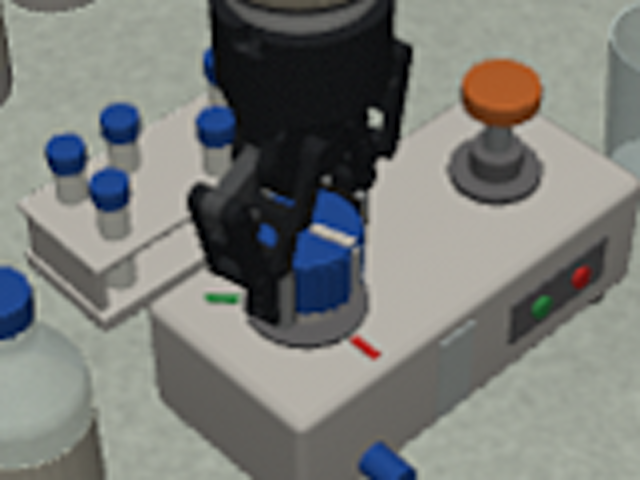

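The white line now points slightly past the red tick. Next I release so the cap can drop.

Emit:
arm_command(
  series=[
    [[0,0,0,0],[0,0,0,0],[0,0,0,0],[0,0,0,0],[0,0,0,0],[0,0,0,0],[0,0,0,0],[0,0,0,0]],
  ],
  jaw=100,
)

```text
t: 7.1
tcp_pos: [0.5904, 0.001, 0.0933]
tool_rot: [-0.455, 0.541, 0.455, 0.541]
force: [-0.1, -0.8, 0.2]
finger_gap: 0.999
```

```bash
python3 - <<'E'
from h import *
from station import snapshot
rel([.590,0,.093])
a=snapshot("side")[150:270,220:380]
cv2.imwrite("pics/g4.png",cv2.resize(a,None,fx=4,fy=4,interpolation=cv2.INTER_CUBIC)[:,:,::-1])
E
```

```text
t 7.1 tcp [0.5904 0.001  0.0933] jaw az 1.399 tilt -1.0 q [-0.188  0.667  1.633  0.     0.842 -1.587] F [-0.1 -0.8  0.2] T [ 0.02 -0.03  0.05] gap 0.999
shift mm [ 0.3  0.2 -1. ]
```

View pics/g4.png

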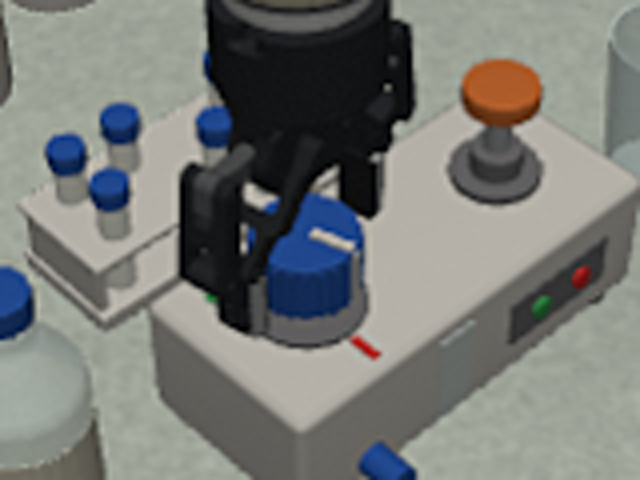

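```bash
python3 - <<'E'
from h import *
g=[cv2.imread(f"pics/g{i}.png").astype(int) for i in(2,3,4)]
for i in(2,3,4):
    im=cv2.imread(f"pics/g{i}.png")[:,:,::-1].copy(); m=masks(im)['blue']; 
    print(i,[ (np.where(m[150:330,c])[0]+150)[[0,-1]].tolist() for c in(290,310,325,335,345)])
q=lambda x,y:(220+(x-1.5)/4,150+(y-1.5)/4)
for z in(.1335,.128):
    a,b=onz("side",q(312,233),z),onz("side",q(354,245),z); d=b-a
    print(z,a,b,np.arctan2(d[1],d[0]), 'az from centre',np.arctan2(b[1]-.0005,b[0]-.589), np.hypot(b[1]-.0005,b[0]-.589))
a=onz("side",(310.8,236.4),.08);print("red az side",a,np.arctan2(a[1]-.0005,a[0]-.589), "green",onz("side",(275.6,224.3),.08))
E
```

```text
2 [[175, 308], [182, 308], [185, 306], [189, 303], [210, 297]]
3 [[198, 207], [218, 312], [188, 310], [178, 308], [197, 302]]
4 [[228, 317], [194, 317], [198, 314], [160, 313], [202, 306]]
0.1335 [0.58344021 0.00315457 0.1335    ] [0.56319907 0.00233309 0.1335    ] -3.101030327554288 az from centre 3.070664481367918 0.025865969641778102
0.128 [ 0.58586301 -0.00190206  0.128     ] [ 0.56542883 -0.00273138  0.128     ] -3.101030327554292 az from centre -3.0053517340208855 0.023791632432363798
red az side [0.55311602 0.0120545  0.08      ] 2.8300800334588843 green [0.62625047 0.01135575 0.08      ]
```

Numerically the cap's lower edge fell about 9 crop px, which is about 5.5 mm and matches the expected drop. Next I lower 4 mm, regrip and look at the offset.

Emit:
arm_command(
  series=[
    [[4,0,0,0],[0,0,0,0]],
  ],
)

```text
t: 7.35
tcp_pos: [0.59, 0.001, 0.0888]
tool_rot: [-0.455, 0.541, 0.456, 0.541]
force: [-0.1, -0.5, 0.3]
finger_gap: 1.002
```

Emit:
arm_command(
  series=[
    [[0,0,0,0],[0,0,0,0],[0,0,0,0],[0,0,0,0],[0,0,0,0],[0,0,0,0],[0,0,0,0]],
  ],
  jaw=0,
)

```text
t: 8.05
tcp_pos: [0.5903, -0.0011, 0.0901]
tool_rot: [-0.456, 0.542, 0.455, 0.54]
force: [-2.0, -6.4, 4.8]
finger_gap: 0.6
```

```bash
python3 - <<'E'
from h import *
rel([.590,0.001,.0893])
E
```

```text
t 8.05 tcp [ 0.5903 -0.0011  0.0901] jaw az 1.4 tilt -1.0 q [-0.189  0.672  1.635 -0.004  0.834 -1.587] F [-2.  -6.4  4.8] T [-0.96  0.43 -0.01] gap 0.6
shift mm [0.8 0.6 2. ]
```

Emit:
arm_command(
  series=[
    [[0,0,-2.2,0],[0.2,0,0,0.14],[0.2,0,0,0.14],[0.2,0,0,0.14],[0.2,0,0,0.14],[0.2,0,0,0.14],[0.2,0,0,0.14],[0.2,0,0,0.14],[0.2,0,0,0.14],[0,0,0,0]],
  ],
)

```text
t: 9.05
tcp_pos: [0.5906, -0.0009, 0.0883]
tool_rot: [-0.098, 0.7, 0.098, 0.701]
force: [0.4, 1.1, 4.1]
finger_gap: 0.598
```

```bash
python3 - <<'E'
from h import *
rel([.590,-0.001,.0893])
E
```

```text
t 9.05 tcp [ 0.5906 -0.0009  0.0883] jaw az 0.279 tilt -1.0 q [-1.910e-01  6.750e-01  1.636e+00  1.000e-03  8.300e-01 -4.700e-01] F [0.4 1.1 4.1] T [ 0.15  0.11 -0.12] gap 0.598
shift mm [-1.   0.  -0.6]
```

Emit:
arm_command(
  series=[
    [[0.2,0,0,0.14],[0.2,0,0,0.14],[0.2,0,0,0.14],[0.2,0,0,0.14],[0.2,0,0,0.14],[0.2,0,0,0.14],[0.2,0,0,0.14],[0.2,0,0,0.14],[0.2,0,0,0.14],[0,0,0,0]],
  ],
)

```text
t: 10.05
tcp_pos: [0.591, -0.0011, 0.0865]
tool_rot: [0.333, 0.623, -0.332, 0.625]
force: [0.6, 0.3, 5.4]
finger_gap: 0.6
```

```bash
python3 - <<'E'
from h import *
from station import snapshot
rel([.590,-0.001,.0893])
a=snapshot("side")[150:270,220:380]
cv2.imwrite("pics/g5.png",cv2.resize(a,None,fx=4,fy=4,interpolation=cv2.INTER_CUBIC)[:,:,::-1])
E
```

```text
t 10.05 tcp [ 0.591  -0.0011  0.0865] jaw az -0.979 tilt -1.0 q [-1.910e-01  6.780e-01  1.637e+00  1.000e-03  8.250e-01  7.870e-01] F [0.6 0.3 5.4] T [ 0.16 -0.03 -0.09] gap 0.6
shift mm [-2.8 -0.8 -0.6]
```

View pics/g5.png

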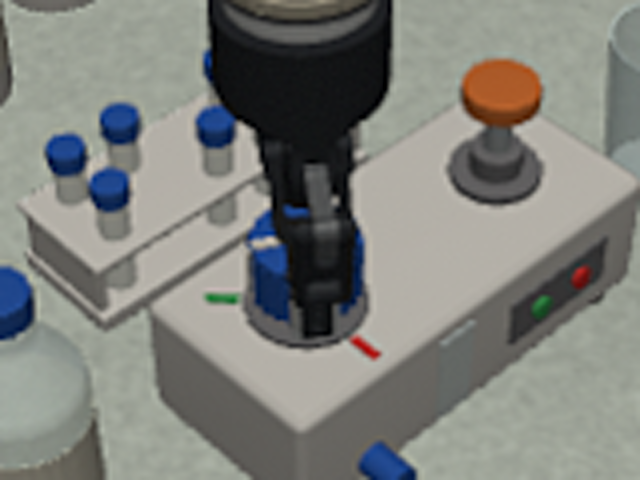

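The cap passed the jam angle and sits lower, and the line is approaching the green side. I keep going in small turns until torque rises.

Emit:
arm_command(
  series=[
    [[0.1,0,0,0.08],[0.1,0,0,0.08],[0.1,0,0,0.08],[0,0,0,0.05]],
  ],
)

```text
t: 10.5
tcp_pos: [0.591, -0.0011, 0.0861]
tool_rot: [0.419, 0.569, -0.419, 0.57]
force: [1.0, 0.2, 4.1]
finger_gap: 0.596
```

```bash
python3 - <<'E'
from h import *
rel([.590,-0.001,.0893])
E
```

```text
t 10.5 tcp [ 0.591  -0.0011  0.0861] jaw az -1.268 tilt -1.0 q [-1.910e-01  6.780e-01  1.637e+00  1.000e-03  8.240e-01  1.077e+00] F [1.  0.2 4.1] T [ 0.2  -0.15  0.13] gap 0.596
shift mm [-3.2 -0.9 -0.4]
```

Emit:
arm_command(
  series=[
    [[0,0,0,0.05],[0,0,0,0.05],[0,0,0,0]],
  ],
)

```text
t: 10.8
tcp_pos: [0.591, -0.0012, 0.0859]
tool_rot: [0.445, 0.548, -0.445, 0.55]
force: [2.1, 0.5, 3.2]
finger_gap: 0.599
```

```bash
python3 - <<'E'
from h import *
rel([.590,-0.001,.0893])
E
```

```text
t 10.8 tcp [ 0.591  -0.0012  0.0859] jaw az -1.362 tilt -1.0 q [-1.910e-01  6.790e-01  1.637e+00 -1.000e-03  8.240e-01  1.173e+00] F [2.1 0.5 3.2] T [ 0.32 -0.26  1.14] gap 0.599
shift mm [-3.4 -0.9 -0.4]
```

The moment rose to 1.14 N m, so the stop is reached. I relax the turn slightly, release, rise and look.

Emit:
arm_command(
  series=[
    [[0,0,0,0],[0,0,0,0],[0,0,0,0],[0,0,0,0],[0,0,0,0],[0,0,0,0]],
  ],
  jaw=100,
)

```text
t: 11.4
tcp_pos: [0.5899, -0.0013, 0.0855]
tool_rot: [0.448, 0.547, -0.448, 0.547]
force: [0.3, 0.2, -0.7]
finger_gap: 1.001
```

Emit:
arm_command(
  series=[
    [[-25,0,0,0],[-25,0,0,0],[-25,0,0,0],[-25,0,0,0],[0,0,0,0]],
  ],
)

```text
t: 11.9
tcp_pos: [0.5925, -0.0016, 0.1893]
tool_rot: [0.449, 0.545, -0.446, 0.55]
force: [0.6, -0.2, -0.2]
finger_gap: 0.997
```

```bash
python3 - <<'E'
from h import *
from station import snapshot
rel([.541,-.121,.19])
s=snapshot("side")
for k,m in masks(s.copy()).items(): print(k,blobs(s,m,(250,155,385,280),8))
a=s[150:270,220:380]
cv2.imwrite("pics/g6.png",cv2.resize(a,None,fx=4,fy=4,interpolation=cv2.INTER_CUBIC)[:,:,::-1])
E
```

```text
t 11.9 tcp [ 0.5925 -0.0016  0.1893] jaw az -1.371 tilt -1.0 q [-0.191  0.531  1.565  0.     1.037  1.18 ] F [ 0.6 -0.2 -0.2] T [ 0.03 -0.01 -0.03] gap 0.997
shift mm [ -1.  -74.2 106.7]
blue [(array([272.7, 165.8]), [271, 162, 4, 9, 32]), (array([251.5, 180.4]), [250, 176, 5, 10, 38]), (array([273.1, 181.7]), [269, 177, 10, 10, 66]), (array([250.4, 197. ]), [250, 193, 2, 9, 16]), (array([296.3, 215.6]), [282, 200, 29, 31, 706]), (array([316.2, 266.9]), [310, 261, 14, 13, 111])]
orange [(array([345. , 172.7]), [336, 165, 19, 17, 256])]
red [(array([364.8, 218.7]), [363, 216, 5, 6, 21]), (array([310.8, 236.4]), [308, 234, 7, 6, 18])]
green [(array([275.6, 224.3]), [272, 224, 7, 2, 10]), (array([355. , 226.2]), [353, 224, 5, 6, 21])]
```

View pics/g6.png

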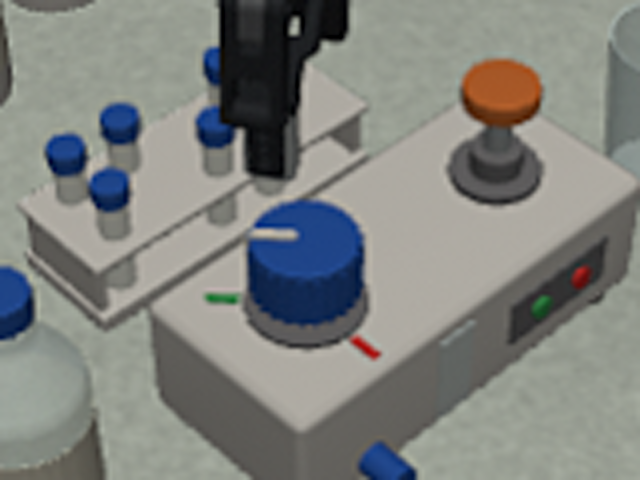

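The white line points left along the green tick and the cap sits low. I check angle and height numerically.

```bash
python3 - <<'E'
from h import *
q=lambda x,y:(220+(x-1.5)/4,150+(y-1.5)/4)
ax=np.array([.590,-.001])
def off(d,ds):
    return d
dz=0
for z in(.124,.126):
    b=onz("side",q(251,232),z); a=onz("side",q(297,236),z); d=b-a
    print(z,a,b,"line az",np.arctan2(d[1],d[0]),np.arctan2(b[1]-ax[1],b[0]-ax[0]),np.hypot(*(b[:2]-ax)))
for n,uv in(("green",(275.6,224.3)),("red",(310.8,236.4))):
    p=onz("side",uv,.08); print(n,p,np.arctan2(p[1]-ax[1],p[0]-ax[0]),np.hypot(*(p[:2]-ax)))
im=cv2.imread("pics/g6.png")[:,:,::-1].copy(); i2=cv2.imread("pics/g2.png")[:,:,::-1].copy()
for im in(i2,im):
    m=masks(im)['blue'];print([(np.where(m[150:340,c])[0]+150)[-1] for c in(280,290,310,325,335,345)])
print("px per 9.5mm x4", 4*(px("side",np.array([.57,.02,.092]))-px("side",np.array([.57,.02,.1015]))))
for z in (.124,.1335):
  ang=np.linspace(0,6.28,60); P=np.array([px("side",np.array([.59+.026*np.cos(t),-.001+.026*np.sin(t),z])) for t in ang]); print(z,P.min(0),P.max(0))
E
```

```text
0.124 [ 0.59301184 -0.00099865  0.124     ] [0.61319902 0.00530668 0.124     ] line az 0.302741946464639 0.2654362389028197 0.02404098412448299
0.126 [0.59211244 0.00082449 0.126     ] [0.61223075 0.00710831 0.126     ] line az 0.30274194646464114 0.3497400671336718 0.02366328437607891
green [0.62625047 0.01135575 0.08      ] 0.32849471230262217 0.03829831651194407
red [0.55311602 0.0120545  0.08      ] 2.801417253884227 0.039126048681785486
[np.int64(304), np.int64(308), np.int64(308), np.int64(306), np.int64(303), np.int64(297)]
[np.int64(319), np.int64(323), np.int64(323), np.int64(320), np.int64(317), np.int64(313)]
px per 9.5mm x4 [ 0.13682352 14.16984711]
0.124 [281.05736407 199.26006152] [309.6712709 219.3810774]
0.1335 [280.85897484 195.50133467] [309.71376224 215.62904803]
```

Cap is home: it dropped about 10 mm in total, with the line at azimuth 0.30 against 0.33 for the green tick. Now the plunger: shut the fingers and move above it.

Emit:
arm_command(
  series=[
    [[0,-18.5,26.7,0],[0,-18.5,26.7,0],[0,-18.5,26.7,0],[0,-18.5,26.7,0],[0,0,0,0],[0,0,0,0],[0,0,0,0],[0,0,0,0],[0,0,0,0]],
  ],
  jaw=0,
)

```text
t: 12.85
tcp_pos: [0.5389, -0.1196, 0.1854]
tool_rot: [0.447, 0.548, -0.447, 0.548]
force: [0.2, 0.1, -0.3]
finger_gap: 0.003
```

```bash
python3 - <<'E'
from h import *
rel([.541,-.121,.141])
E
```

```text
t 12.85 tcp [ 0.5389 -0.1196  0.1854] jaw az -1.369 tilt -1.0 q [-0.421  0.49   1.664  0.     0.988  0.948] F [ 0.2  0.1 -0.3] T [-0.02 -0.01  0.02] gap 0.003
shift mm [44.4  1.8  1.8]
```

Emit:
arm_command(
  series=[
    [[0,1.8,1.8,0],[20,0,0,0],[20,0,0,0],[8,0,0,0],[7,0,0,0],[7,0,0,0],[5,0,0,0],[0,0,0,0],[0,0,0,0]],
  ],
)

```text
t: 13.75
tcp_pos: [0.5405, -0.1215, 0.1196]
tool_rot: [0.448, 0.548, -0.448, 0.547]
force: [-2.7, 1.6, 7.7]
finger_gap: 0.002
```

```bash
python3 - <<'E'
from h import *
rel([.541,-.121,.115])
E
```

```text
t 13.75 tcp [ 0.5405 -0.1215  0.1196] jaw az -1.371 tilt -1.0 q [-0.423  0.59   1.711  0.     0.841  0.948] F [-2.7  1.6  7.7] T [ 0.25  0.48 -0.03] gap 0.002
shift mm [ 4.6  0.6 -0.4]
```

Emit:
arm_command(
  series=[
    [[3,0,0,0],[2.5,0,0,0],[2,0,0,0],[0,0,0,0],[0,0,0,0]],
  ],
)

```text
t: 14.25
tcp_pos: [0.5406, -0.1216, 0.1149]
tool_rot: [0.448, 0.547, -0.447, 0.548]
force: [-6.3, 3.3, 23.1]
finger_gap: -0.002
```

```bash
python3 - <<'E'
from h import *
from station import snapshot
rel([.541,-.121,.115])
s=snapshot("side")
print(blobs(s,masks(s.copy())['orange'],(320,150,370,220)))
print(px("side",np.array([.541,-.121,.14])),px("side",np.array([.541,-.121,.115])))
E
```

```text
t 14.25 tcp [ 0.5406 -0.1216  0.1149] jaw az -1.37 tilt -1.0 q [-0.423  0.598  1.715 -0.     0.829  0.948] F [-6.3  3.3 23.1] T [ 0.54  1.17 -0.  ] gap -0.002
shift mm [-0.1  0.5 -0.5]
[(array([343.7, 184.7]), [335, 176, 19, 15, 170])]
[344.749444   170.79851575] [343.94556517 180.60737692]
```

Force rose sharply to 23 N at TCP z 0.115, so the plunger is at its stop. Retract straight up and away.

Emit:
arm_command(
  series=[
    [[-8,0,0,0],[-15,0,0,0],[-25,0,0,0],[-30,0,0,0],[-40,0,0,0],[0,0,0,0],[0,0,0,0],[0,0,0,0]],
  ],
)

```text
t: 15.1
tcp_pos: [0.5402, -0.1217, 0.2283]
tool_rot: [0.447, 0.548, -0.448, 0.547]
force: [0.9, -0.4, 0.2]
finger_gap: 0.001
```

```bash
python3 - <<'E'
from h import *
from station import snapshot
rel([.541,-.121,.115])
s=snapshot("side"); cv2.imwrite("pics/end.png",s[:,:,::-1])
m=masks(s.copy())
print(blobs(s,m['orange'],(320,150,370,220)),blobs(s,m['blue'],(280,190,315,240)))
d=np.abs(s.astype(int)-cv2.imread("pics/side0.png")[:,:,::-1]).max(2)
print("bystander diffs bottle/dish/forceps/beaker",[int((d[a:b,c:e]>40).sum()) for a,b,c,e in((215,290,200,248),(225,270,378,428),(275,330,300,370),(150,200,372,405))])
E
```

```text
t 15.1 tcp [ 0.5402 -0.1217  0.2283] jaw az -1.371 tilt -1.0 q [-0.423  0.436  1.615  0.     1.092  0.948] F [ 0.9 -0.4  0.2] T [0.02 0.02 0.01] gap 0.001
shift mm [113.3   1.1  -0.4]
[(array([345. , 172.7]), [336, 165, 19, 17, 256])] [(array([296.3, 215.6]), [282, 200, 29, 31, 705])]
bystander diffs bottle/dish/forceps/beaker [0, 0, 0, 0]
```

View pics/end.png

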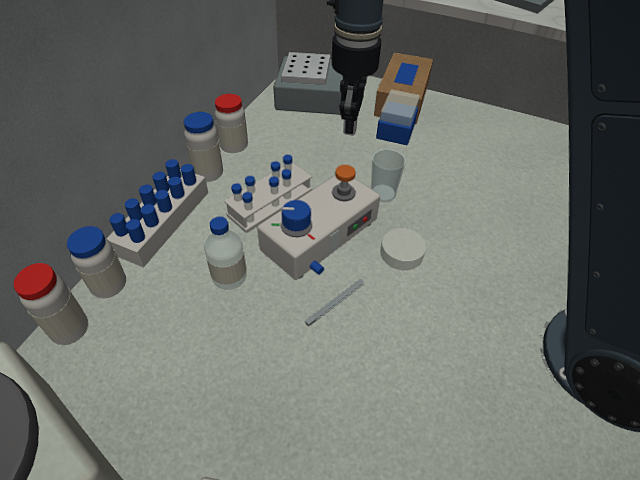

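The plunger is back up at its original pixel position (345,172.7), the cap is home (296,216), the bystanders haven't moved and the arm is clear.

```bash
python3 -c "
from station import ticket
print(ticket.sign_off())"
```

```text
the job is handed in; nothing more can be done
None
```

The job is done and handed in after about 15 s of robot time. I turned the cap back about 1.12 rad and released it. It dropped into the thread start, and I regripped and screwed it clockwise until the moment jumped to 1.14 N m at the stop. Then I pressed the plunger down with shut fingers, to TCP z 0.115 m and 23 N, and let it spring back.

**Last checks:**
- **Cap:** it sits about 10 mm lower than at the start. Its white line is at azimuth 0.30 rad, against 0.33 for the green tick, which is within measuring error. It did not move while I pressed the plunger.
- **Plunger:** it is back at its original position in the picture.
- **Bystanders:** the bottle, dishes, forceps and beaker show no change in the side view. I checked the tube rack only by eye, and it looks unmoved.
- **Robot:** it is clear of everything.

**One disagreement:** after the back turn, the amount turned put the cap at -0.28 rad, while the picture gave -0.40 to -0.45. Both are between the thread start and the back stop, so it made no difference.

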